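# Surface check of a sloping cake display with a contact probe

## Task

Start the logger by pressing its treadle fully down to its stop with the gripper while the probe still stands in its dock, and let the treadle come up. Then take the probe out of the dock by its handle and hold its tip gently on the middle of the round steel disc of the sloping plate, with the probe square to the plate and the spring tip pushed partly in, clear of both its ends. Finish while still holding it there, and leave the cakes and card blocks where they are.

Things in the scene. Friction and masses are not known exactly. Their poses are not given: they have to be found in the camera images.
- logger: Grey data logger fixed to the counter, 150 x 90 mm plinth 22 mm high with a 70 mm high display head at its +x end and a steel treadle on top. Origin on the counter under it, z up, the free edge of the treadle towards its -x.
- treadle (a joint): Hinge of the steel treadle: 0 is up (at rest), 0.25 rad is fully down on its stop. It springs back when let go. The push needed at the pad grows from about 2 N to 4.5 N at the stop.
- treadle_pad (a point): Where to press: on the top face of the treadle (plate 85 x 60 x 5 mm, hinged at its far, +x, edge), on the centre line 65 mm from the hinge, 20 mm from the free edge. Starts about 45 mm above the counter, sinks 16 mm to the stop, moving about 2 mm towards the logger's -x. Axes are the logger's while the treadle is up.
- dock: Grey plastic probe dock fixed on a 100 x 100 mm steel base: square post 46 x 46 mm, 90 mm high, with a square well 26.5 mm wide and 25 mm deep that holds the foot of the probe's handle. Origin on the counter under the well's centre, z up.
- probe: Contact probe, about 0.12 kg, upright in the dock: white handle 24 x 24 mm square, 85 mm long, thin steel stem below. Origin at the centre of the handle's lower end, 65 mm above the counter; z up along the handle, whose upper 60 mm stand clear of the dock; x and y square to its flat sides. The tip is 55 mm below the origin. Lift it straight up by 90 mm or more to clear the dock.
- tip (a joint): Spring tip of the probe: 0 is fully out, 0.012 m is pushed in to its stop. It takes 1 N to start and 4 N at 0.012 (250 N/m).
- probe_tip (a point): Centre of the end of the probe's round tip (12 mm across), on the probe's axis 55 mm below the probe's origin when the tip is fully out. z along the probe, up towards the handle.
- plate: Dark stone plate 160 x 180 x 20 mm of the sloping riser, fixed. Origin at the centre of its upper face, 70 mm above the counter; z square to the face, out of it, leaning 0.28 rad (16 degrees) from vertical towards the low front (-x) edge, which has a 5 mm steel lip. A square steel cover 30 mm wide on its -y half is not the target.
- spot (a point): Centre of the round steel measuring disc (30 mm across, flush with the plate, with a dark ring) on the plate, 45 mm to the +y side and 20 mm to the -x (low) side of the plate's centre. z is square to the face, pointing out of it; axes as the plate's.
- cake_a: Bystander, loose: cake with piped cream on a round gold board, 86 mm across, 82 mm tall. Origin at the centre of its underside.
- cake_b: Bystander, loose: darker cake with piped cream on a round gold board, 86 mm across, 82 mm tall. Origin at the centre of its underside.
- dome_cake: Bystander, loose: dome-shaped cake on a round gold board, 86 mm across, 60 mm tall. Origin at the centre of its underside.
- card_block_a: Bystander, loose: clear acrylic block 45 x 60 x 28 mm with a leaning price card, 76 mm tall. Origin at the centre of its underside.
- card_block_b: Bystander, loose: clear acrylic block 45 x 60 x 28 mm with a leaning price card, 76 mm tall. Origin at the centre of its underside.

How it is judged (in metres and radians):
On the way, in this order (a step that is already met when the one before it is completed fails the run):
1. the treadle is pressed down to its stop with the gripper, the probe still in its dock (value of joint treadle above 0.23 rad and contact force between the fingers and logger above 1 N and z of probe in the frame of dock below 0.075 m), for 0.1 s.
2. the treadle is up again and the gripper has lifted the probe out of the dock (value of joint treadle below 0.05 rad and contact force between the fingers and probe above 1 N and z of probe_tip in the frame of dock above 0.09 m), for 0.1 s.
At the end, for the whole second after the job is handed in: Fingers hold the probe still; its tip on the plate within 8 mm of the round disc's centre; probe within 8 degrees (0.14 rad) of square to the plate; tip pushed in 1.5 to 11 mm, contact force 0.7 to 6 N; dock not touching it; treadle up. The program ends holding (contact force between the fingers and probe above 1 N and distance between probe_tip and spot below 0.008 m and angle between the z axis of probe_tip and the z axis of spot, either way round below 0.14 rad and value of joint tip between 0.0015 and 0.011 m and contact force between probe and plate between 0.7 and 6 N and contact force between probe and dock below 0.1 N and linear speed of probe below 0.02 m/s and value of joint treadle below 0.05 rad); the arm keeps its last pose, push and grip.
It fails at once if the probe is pushed hard (over 15 N) against the plate (contact force between probe and plate above 15 N).
It fails at once if a cake or card block is moved by more than 20 mm or tipped over (distance of any of cake_a, cake_b, dome_cake, card_block_a, card_block_b from where it was at the start of the episode above 0.02 m or angle between any of cake_a, cake_b, dome_cake, card_block_a, card_block_b's own z axis and vertical above 0.5 rad).
It also fails if it takes over 53 s, if anything falls off the work surface, if the arm or the gripper's body presses on something with over 40 N, if the wrist force passes 120 N, or if a joint passes its speed limit or range.

## Robot

A 6-joint arm with a two-finger parallel gripper is mounted at the origin on the work surface. World frame = base frame: x ahead of the robot, y to its left, z up, the work surface at z = 0. Lengths are in mm, angles in rad, forces in N, time in s.
With the tool pointing down it reaches from about 350 to 775 mm from the base axis. Payload 7.3 kg.
Tool frame: the origin (TCP) lies on the front face of the gripper's body, between the roots of the fingers; the fingertips stand 66 mm ahead of it and the grasp point (between the pads) lies 47 mm ahead of it (bot.tip_extent is the distance from the TCP to the fingertips, in mm); z points along the fingers, y is the line along which they close (so a half turn about z gives the same grasp; the last joint's range is limited). The gripper opens to 92 mm and grips with 3 to 60 N. Pads are 19 mm wide; open, the fingers measure 130 mm over their backs; the gripper's body (75 mm by 190 mm) begins 47 mm behind the grasp point.
Start: joints at [-1.411, 0.342, 1.524, -0, 1.275, -0.146], TCP at [158.076, -500.65, 292.241] pointing down, gripper open.
Joint ranges: [-2.53, 2.53], [-0.77, 2.02], [0.04, 2.7], [-1, 4.14], [0.28, 2.66], [-3.11, 3.11]. Speed limits (rad/s): [2.57, 2.57, 3.14, 3.14, 3.14, 3.14].

## Interface

Orientations are given as [roll, pitch, yaw] about the fixed x, y, z axes, in that order (R = Rz(yaw) Ry(pitch) Rx(roll)).
In Python, from plant import readout, viewer, order, bot gives the robot as it stands.
- The arm moves only by the shell command python3 -m creep 'ROWS'. ROWS is text: rows parted by semicolons, each of 7 numbers parted by spaces: the shift along the world's x, y, z in m, then the turn, a rotation vector about the world's x, y, z in rad, then the opening in per cent of the stroke, from 0 (shut) to 100 (fully open). A call has 1 to 8 rows; each row shifts and turns the commanded pose from where the row before left it; what a row does not reach is not made up. A row lasts 1/12 s, in which the tool goes at most 41.7 mm and 7.16 degrees, less where a joint would pass 70% of its speed; a pose out of reach is approached as far as the arm can. A call is refused whole if a number of a shift passes 0.0417 or a number of a turn 0.125, either way. A call with a gripper value outside its range is refused whole. The fingers move at their own pace and stop on an object; the grip force is fixed at half the most. Time passes only in rows, so rows that do not move let the fingers close. It gives the time, the measured TCP pose, the force, the opening and the grip force at its end, in the units of the state.
- readout.get_obs(): the state, without advancing time (a new reading comes with each control period).
- viewer.capture(name): name is "scene" or "side" or "wrist"; returns the picture (384x512x3 uint8, red, green, blue); there is no depth.
- viewer.camera_info(name): a dict with "fx", "fy", "cx", "cy" (pixels), "D" ([k1, k2, p1, p2, k3] as OpenCV has them; the pictures are not rectified), "origin" and "rotation" of the camera in the world. Camera axes: x right, y up, looking along -z (the intrinsics and any distortion apply to the point x, -y, -z); pixel columns grow to the right and rows downward; lengths in mm; the calibration is good to about 2 mm. A picture is of the moment at which its call begins: read the wrist's pose just before it. camera_info takes no time and is no camera call; for the wrist camera it gives the pose at the moment of the call.
- order.close_job(): hands the job in; it is judged then, once.
The state is a dict: "time": time; "joint_positions": joint angles; "dq": joint speeds; "tau": joint torques, N m; "tool_pos": TCP position; "tcp_rot": TCP orientation; "contact_force": force on the tool from outside, world axes, zero at the start; "moment": the same for the moment, N m; "grip_width": finger opening in mm; "finger_force": force on a finger pad.
Only numpy, scipy, OpenCV 4.12 (cv2) and the standard library are available. Lean on these libraries where they do the work, as an engineer would, in place of code of your own. Each camera call takes 0.05 s, during which the arm holds its last target. There are 200 camera calls.

## Working session

There is one attempt and no reset: what is moved stays moved. The work goes in short steps, Python scripts to look and compute and a shell command to move; the robot and the scene stay as the last step left them, time stands still between calls to the robot, and variables do not carry over. Pictures are saved under pics/ and viewed, at most 10 in all, crops included, and the job is handed in when it is done.

```bash
mkdir -p pics; ls; python3 - <<'E'
from plant import readout, viewer, order, bot
import cv2,numpy as np
ims=[]
for n in ("scene","side","wrist"):
    im=viewer.capture(n); cv2.imwrite(f"pics/{n}0.png",im[:,:,::-1]); 
    i=viewer.camera_info(n); print(n,{k:np.round(v,3).tolist() for k,v in i.items()})
print(readout.get_obs())
E
```

```text
pics
scene {'fx': 357.402, 'fy': 357.402, 'cx': 257.867, 'cy': 201.201, 'D': [0.032, 0.0, 0.0, 0.0, 0.0], 'origin': [1042.52, 146.169, 906.553], 'rotation': [0.545, 0.001, 1.787]}
side {'fx': 358.133, 'fy': 358.133, 'cx': 259.579, 'cy': 188.973, 'D': [-0.114, 0.0, 0.0, 0.0, 0.0], 'origin': [407.853, -623.447, 768.901], 'rotation': [0.778, -0.012, -0.224]}
wrist {'fx': 317.58, 'fy': 317.58, 'cx': 258.399, 'cy': 193.082, 'D': [-0.074, 0.0, 0.0, 0.0, 0.0], 'origin': [229.322, -476.946, 384.396], 'rotation': [-0.282, 0.001, -1.264]}
{'time': 0.15, 'joint_positions': array([-1.41097263e+00,  3.42593964e-01,  1.52480155e+00, -8.07615686e-06,
        1.27540501e+00, -1.45970178e-01]), 'dq': array([-0.00099842, -0.00324435, -0.0040276 , -0.00160439, -0.00035682,
        0.00088539]), 'tau': array([ 7.40068408e-04, -4.31470299e+01, -2.44352478e+01,  7.18734716e-02,
        5.37745957e-02, -8.35261699e-05]), 'tool_pos': array([ 158.04852749, -500.40296557,  291.68694261]), 'tcp_rot': array([-3.14039650e+00, -1.68046599e-04,  3.05796132e-01]), 'contact_force': array([-0.1418904 ,  0.2376743 , -0.04794062]), 'moment': array([-0.02274773,  0.00995703, -0.01612418]), 'finger_force': 0.0, 'grip_width': 91.58695996278524}
```

View pics/scene0.png

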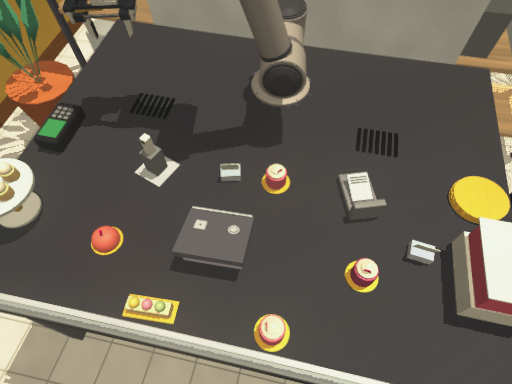

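View pics/side0.png

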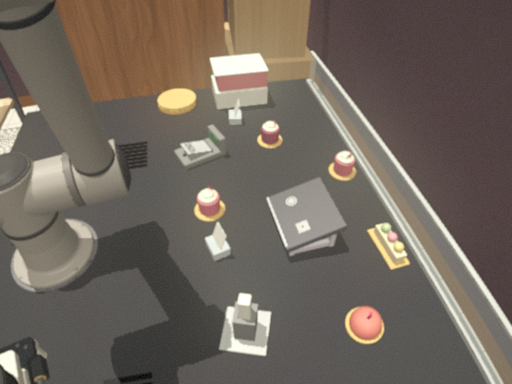

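The scene camera faces the robot. It shows the dock with probe at about (155,160), the plate at (215,237) with the disc at (234,230), and the logger at (362,192). The side camera shows the dock at (245,320), the disc at (291,201) and the logger at (203,150). I'll zoom in on these.

```bash
cat > h.py <<'E'
import numpy as np,cv2
from scipy.spatial.transform import Rotation as R
from plant import readout, viewer
def cam(n):
    i=viewer.camera_info(n); Rm=R.from_euler('xyz',i['rotation']).as_matrix()
    K=np.array([[i['fx'],0,i['cx']],[0,i['fy'],i['cy']],[0,0,1]]); return K,np.array(i['D'],float),Rm@np.diag([1,-1,-1.]),np.array(i['origin'])
def ray(c,uv):
    K,D,Rm,o=c; p=cv2.undistortPoints(np.array([[uv]],float),K,D)[0,0]; d=Rm@np.array([p[0],p[1],1]); return o,d/np.linalg.norm(d)
def onz(c,uv,z):
    o,d=ray(c,uv); return o+d*(z-o[2])/d[2]
def onplane(c,uv,p,n):
    o,d=ray(c,uv); return o+d*((p-o)@n)/(d@n)
def tri(c1,u1,c2,u2):
    o1,d1=ray(c1,u1);o2,d2=ray(c2,u2)
    t=np.linalg.lstsq(np.c_[d1,-d2],o2-o1,rcond=None)[0]; a=o1+t[0]*d1;b=o2+t[1]*d2
    return (a+b)/2,np.linalg.norm(a-b)
def proj(c,P):
    K,D,Rm,o=c; return cv2.projectPoints(((np.atleast_2d(P)-o)@Rm),np.zeros(3),np.zeros(3),K,D)[0][:,0]
E
python3 - <<'E'
import cv2,numpy as np
s=cv2.imread('pics/scene0.png');d=cv2.imread('pics/side0.png')
def t(im,x,y):
    c=cv2.resize(im[y:y+75,x:x+88],None,fx=3,fy=4*0.999,interpolation=cv2.INTER_CUBIC) if 0 else cv2.resize(im[y:y+88,x:x+88],(264,264),interpolation=cv2.INTER_CUBIC)
    for k in range(0,88,10):
        cv2.line(c,(k*3,0),(k*3,4),(0,255,255),1);cv2.line(c,(0,k*3),(4,k*3),(0,255,255),1)
    cv2.putText(c,f"{x},{y}",(8,258),0,.45,(0,255,255),1); return cv2.copyMakeBorder(c,0,2,0,2,0)
o=np.vstack([np.hstack([t(s,320,150),t(s,115,115),t(s,170,190)]),np.hstack([t(d,160,105),t(d,205,275),t(d,262,170)])])
cv2.imwrite('pics/tiles.png',o)
E
```

```text
(no output)
```

View pics/tiles.png

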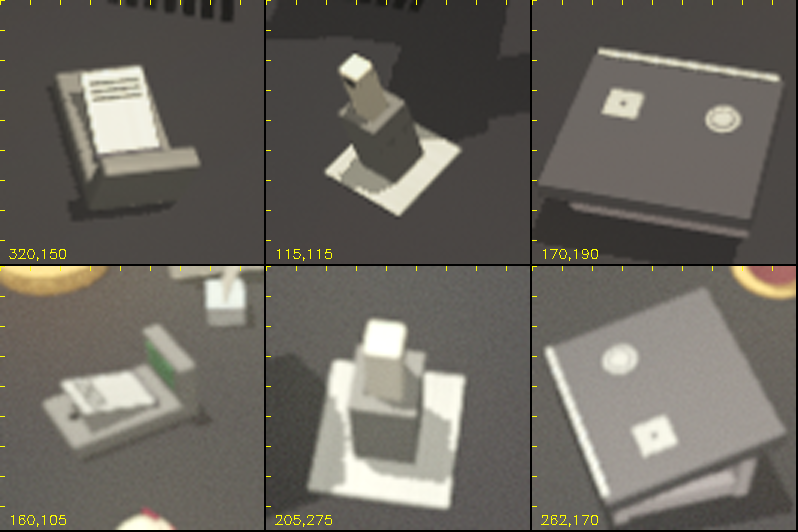

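The top row is the scene camera, the bottom row the side camera. They show the treadle's white top, the handle's white top face, the dock base corners, the disc and cover, and the plate lip. I'll triangulate these.

```bash
python3 - <<'E'
from h import *
np.set_printoptions(precision=1,suppress=True)
S=cam('scene');D=cam('side')
s=lambda x,y,ox,oy,tx:(ox+(x-tx)/3-.33,oy+y/3-.33)
d=lambda x,y,ox,oy,tx:(ox+(x-tx)/3-.33,oy+(y-266)/3-.33)
print('handle top',tri(S,s(356,67,115,115,266),D,d(386,338,205,275,266)), onz(S,s(356,67,115,115,266),150),onz(D,d(386,338,205,275,266),150))
for n,u in zip('abcd',[(366,321),(407,323),(404,357),(363,354)]): print(' top side',onz(D,d(*u,205,275,266),150))
for u in [(339,70),(357,54),(372,64),(355,80)]: print(' top scene',onz(S,s(*u,115,115,266),150))
print('base side',*[onz(D,d(*u,205,275,266),3) for u in [(335,361),(465,374),(452,508),(308,488)]])
print('base scene',*[onz(S,s(*u,115,115,266),3) for u in [(325,172),(398,215),(461,150)]])
disc=[s(722,118,170,190,532),d(620,358,262,170,532)];cov=[s(622,103,170,190,532),d(654,435,262,170,532)]
print('disc',tri(S,disc[0],D,disc[1]),onz(S,disc[0],64.5),onz(D,disc[1],64.5))
print('cover',tri(S,cov[0],D,cov[1]))
for nm,a,b in [('lip+y',(779,78),(548,347)),('lip-y',(599,50),(606,500)),('hi-y',(540,186),(785,432)),('hi+y',(750,219),(707,288))]:
    print(nm,tri(S,s(*a,170,190,532),D,d(*b,262,170,532)))
print('treadle scene',*[onz(S,s(*u,320,150,0),z) for u,z in [((82,75),50),((143,68),50),((160,148),30),((97,155),30)]])
print('treadle side',*[onz(D,d(*u,160,105,0),z) for u,z in [((61,378),50),((75,414),47),((157,403),30),((133,368),30)]])
print('plinth side z22',*[onz(D,d(*u,160,105,0),22) for u in [((43,402)),((75,448))]],'plinth scene',onz(S,s(57,73,320,150,0),22))
print('head top',tri(S,s(197,154,320,150,0),D,d(148,329,160,105,0)),onz(D,d(193,370,160,105,0),70),onz(S,s(103,168,320,150,0),70))
# bystanders/cake gold board centres approx
for n,u in dict(cakeA=(276,182),cakeB=(362,278),dome=(271,333),apple=(107,240),cardA=(230,176),cardB=(421,255)).items(): print(n,onz(S,u,5))
E
```

```text
handle top (array([ 458.3, -305.1,  148.1]), np.float64(2.491142948098179)) [ 458.6 -303.4  150. ] [ 459. -307.  150.]
 top side [ 449.  -292.7  150. ]
 top side [ 474.1 -299.6  150. ]
 top side [ 467.4 -322.   150. ]
 top side [ 443.  -314.6  150. ]
 top scene [ 465.4 -317.2  150. ]
 top scene [ 443.5 -308.4  150. ]
 top scene [ 451.9 -290.4  150. ]
 top scene [ 473.4 -298.5  150. ]
base side [ 429.4 -242.5    3. ] [ 523.7 -274.2    3. ] [ 490.3 -370.7    3. ] [ 394.2 -335.2    3. ]
base scene [ 485.9 -368.9    3. ] [ 520.3 -276.8    3. ] [ 428.8 -241.4    3. ]
disc (array([642.6,  -9.6,  66.1]), np.float64(0.7703861769501131)) [641.5  -9.7  64.5] [643.4  -8.5  64.5]
cover (array([646.3, -99.6,  65.1]), np.float64(0.198866144195851))
lip+y (array([586.2,  28.5,  53.5]), np.float64(0.5785255864409008))
lip-y (array([ 591.8, -142.5,   49. ]), np.float64(3.792641021102447))
hi-y (array([ 744.9, -136.3,   87.1]), np.float64(1.0324790340175816))
hi+y (array([737.9,  38.7,  89.2]), np.float64(3.1605916524554813))
treadle scene [391.  269.4  50. ] [370.  326.7  50. ] [445.8 352.4  30. ] [466.5 294.5  30. ]
treadle side [368.6 328.2  50. ] [378.9 267.4  47. ] [466.7 288.   30. ] [448.2 355.4  30. ]
plinth side z22 [344.8 326.6  22. ] [373.7 242.6  22. ] plinth scene [372.5 248.7  22. ]
head top (array([470.3, 376.6,  65.7]), np.float64(1.4237354768249573)) [507.9 285.3  70. ] [505.5 294.1  70. ]
cakeA [430.1  67.4   5. ]
cakeB [679.  342.5   5. ]
dome [863.7 138.2   5. ]
apple [ 719.5 -351.1    5. ]
cardA [438.4 -75.3   5. ]
cardB [580.2 492.    5. ]
```

```bash
python3 -m creep '0.0235 0.0292 0 0 0 0 0;0.0235 0.0292 0 0 0 0 0;0.0235 0.0292 0 0 0 0 0;0.0235 0.0292 0 0 0 0 0;0.0235 0.0292 0 0 0 0 0;0.0235 0.0292 0 0 0 0 0;0.0235 0.0292 0 0 0 0 0;0.0235 0.0292 0 0 0 0 0'
python3 -m creep '0.0235 0.0292 0 0 0 0 0;0.0235 0.0292 0 0 0 0 0;0.0235 0.0292 0 0 0 0 0;0.0235 0.0292 0 0 0 0 0;-0.0034 0.0379 0 0 0 0 0;-0.0034 0.0379 0 0 0 0 0;-0.0034 0.0379 0 0 0 0 0;-0.0034 0.0379 0 0 0 0 0'
python3 -m creep '-0.0034 0.0379 0 0 0 0 0;-0.0034 0.0379 0 0 0 0 0;-0.0034 0.0379 0 0 0 0 0;-0.0034 0.0379 0 0 0 0 0;-0.0034 0.0379 0 0 0 0 0;-0.0034 0.0379 0 0 0 0 0;-0.0034 0.0379 0 0 0 0 0;-0.0034 0.0379 0 0 0 0 0'
python3 -m creep '0 0 0 0 0 0 0;0 0 0 0 0 0 0'; python3 - <<'E'
from plant import viewer
import cv2
cv2.imwrite('pics/w1.png',viewer.capture('wrist')[:,:,::-1])
E
```

```text
time: 0.82
tool_pos: [346.8, -265.4, 292.2]
tcp_rot: [-3.142, 0.0, 0.305]
contact_force: [1.4, -0.7, 0.1]
grip_width: 43.2
finger_force: 0.0
time: 1.48
tool_pos: [425.9, 3.1, 292.0]
tcp_rot: [-3.141, 0.0, 0.306]
contact_force: [0.7, -0.6, -0.2]
grip_width: 0.3
finger_force: 0.0
time: 2.15
tool_pos: [398.5, 306.5, 292.1]
tcp_rot: [3.141, 0.0, 0.306]
contact_force: [0.7, -0.5, 0.3]
grip_width: 0.5
finger_force: 0.0
time: 2.32
tool_pos: [398.5, 306.1, 291.6]
tcp_rot: [3.141, 0.001, 0.31]
contact_force: [0.3, -0.1, -0.7]
grip_width: 0.5
finger_force: 0.0
```

View pics/w1.png

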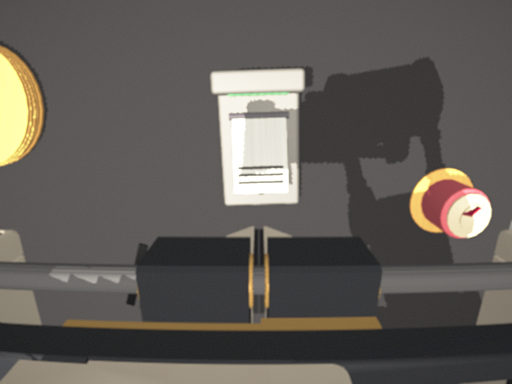

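The wrist view shows the treadle plate from its far edge at row 115 to its free edge at row 194, spanning columns 232 to 289. I'll check the pad position from this.

```bash
python3 - <<'E'
from h import *
np.set_printoptions(precision=1,suppress=True)
W=cam('wrist'); print(W[3])
f=(onz(W,(232,194),50)+onz(W,(288.5,193),50))/2;h=(onz(W,(232,115.5),29)+onz(W,(288,114.5),29))/2
print(f,h,np.linalg.norm(f-h),'pad',f+(h-f)*20/85)
E
```

```text
[470.1 328.7 384.3]
[377.6 296.7  50. ] [456.8 322.2  29. ] 85.82536355518717 pad [396.2 302.7  45.1]
```

```bash
python3 -m creep '-0.0025 -0.0035 -0.034 0 0 0 0;0 0 -0.034 0 0 0 0;0 0 -0.034 0 0 0 0;0 0 -0.034 0 0 0 0;0 0 -0.034 0 0 0 0;0 0 -0.006 0 0 0 0;0 0 0 0 0 0 0'
python3 -m creep '0 0 -0.004 0 0 0 0;0 0 -0.004 0 0 0 0;0 0 -0.004 0 0 0 0;0 0 -0.004 0 0 0 0'
python3 -m creep '0 0 -0.003 0 0 0 0;0 0 -0.002 0 0 0 0;0 0 0 0 0 0 0'
```

```text
time: 2.95
tool_pos: [396.2, 299.3, 114.9]
tcp_rot: [3.14, 0.005, 0.304]
contact_force: [0.4, -0.3, 0.9]
grip_width: 0.7
finger_force: 0.0
time: 3.28
tool_pos: [397.2, 301.2, 101.3]
tcp_rot: [-3.141, -0.002, 0.306]
contact_force: [-1.3, -2.0, 3.6]
grip_width: 0.9
finger_force: 1.5
time: 3.53
tool_pos: [396.7, 301.1, 95.2]
tcp_rot: [3.141, 0.0, 0.306]
contact_force: [-1.0, -1.8, 3.5]
grip_width: 0.1
finger_force: 1.8
```

```bash
python3 -m creep '0 0 -0.001 0 0 0 0;0 0 -0.0005 0 0 0 0;0 0 0 0 0 0 0'
python3 -m creep '0 0 -0.001 0 0 0 0;0 0 -0.0005 0 0 0 0;0 0 0 0 0 0 0'
```

```text
time: 3.78
tool_pos: [396.7, 301.0, 94.1]
tcp_rot: [3.141, -0.0, 0.306]
contact_force: [-2.1, -2.8, 8.2]
grip_width: 0.5
finger_force: 3.7
time: 4.03
tool_pos: [396.7, 301.0, 93.6]
tcp_rot: [3.141, -0.0, 0.306]
contact_force: [-5.5, -3.1, 18.2]
grip_width: 0.5
finger_force: 9.2
```

```bash
python3 -m creep '0 0 0 0 0 0 0;0 0 0.01 0 0 0 0;0 0 0.03 0 0 0 0;0 0 0.04 0 0 0 0;0 0 0.04 0 0 0 0;0 0 0.04 0 0 0 0;0 0 0.04 0 0 0 0;0 0 0 0 0 0 0'
python3 -m creep '0.0067 -0.0376 0 0 0 0 0;0.0067 -0.0376 0 0 0 0 0;0.0067 -0.0376 0 0 0 0 0;0.0067 -0.0376 0 0 0 0 0;0.0067 -0.0376 0 0 0 0 0;0.0067 -0.0376 0 0 0 0 0;0.0067 -0.0376 0 0 0 0 0;0.0067 -0.0376 0 0 0 0 0'
python3 -m creep '0.001 -0.038 0 0 0 -0.0813 100;0.001 -0.038 0 0 0 -0.0813 100;0.001 -0.038 0 0 0 -0.0813 100;0.001 -0.038 0 0 0 -0.0813 100;0.001 -0.038 0 0 0 -0.0813 100;0.001 -0.038 0 0 0 -0.0813 100;0.001 -0.038 0 0 0 -0.0813 100;0.001 -0.038 0 0 0 -0.0813 100'
python3 -m creep '0 0 0 0 0 0 100;0 0 0 0 0 0 100'; python3 - <<'E'
from h import *
p=readout.get_obs(); print(p['tool_pos'],p['tcp_rot'])
im=viewer.capture('wrist'); W=cam('wrist')
cv2.imwrite('pics/w2.png',im[:,:,::-1])
print(W[3],proj(W,[[458.5,-305,150],[458.5,-305,90]]))
E
```

```text
time: 4.7
tool_pos: [399.3, 302.6, 300.3]
tcp_rot: [-3.139, -0.015, 0.306]
contact_force: [1.5, 0.4, 0.5]
grip_width: 0.1
finger_force: 0.0
time: 5.37
tool_pos: [450.5, -1.5, 292.2]
tcp_rot: [3.141, -0.001, 0.306]
contact_force: [1.2, 0.3, -0.1]
grip_width: 0.8
finger_force: 0.0
time: 6.03
tool_pos: [458.2, -305.7, 292.0]
tcp_rot: [-3.142, -0.001, -0.349]
contact_force: [1.0, 0.0, 0.4]
grip_width: 49.2
finger_force: 0.0
time: 6.2
tool_pos: [458.1, -305.4, 291.3]
tcp_rot: [-3.141, 0.001, -0.347]
contact_force: [-0.7, 0.3, 0.2]
grip_width: 62.4
finger_force: 0.0
[ 458.07521034 -305.41369886  291.27402661] [-3.14116952e+00  6.35520052e-04 -3.47241507e-01]
[ 528.56742148 -328.40616646  384.09029263] [[260.54838415 200.2902667 ]
 [260.15145042 181.36626207]]
```

View pics/w2.png

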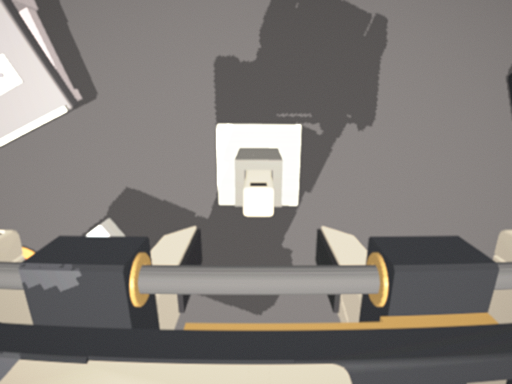

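The handle top is at (258.5,201), about 1.5 mm from the prediction and square to the fingers. I'll descend and grasp.

```bash
python3 -m creep '0 0.001 -0.03 0 0 0 100;0 0 -0.03 0 0 0 100;0 0 -0.03 0 0 0 100;0 0 -0.022 0 0 0 100;0 0 -0.01 0 0 0 100;0 0 0 0 0 0 100;0 0 0 0 0 0 100'
python3 -m creep '0 0 0 0 0 0 0;0 0 0 0 0 0 0;0 0 0 0 0 0 0;0 0 0 0 0 0 0;0 0 0 0 0 0 0;0 0 0 0 0 0 0;0 0 0 0 0 0 0;0 0 0 0 0 0 0'
python3 -m creep '0 0 0 0 0 0 0;0 0 0 0 0 0 0;0 0 0 0 0 0 0;0 0 0 0 0 0 0'
```

```text
time: 6.83
tool_pos: [458.9, -302.1, 170.9]
tcp_rot: [3.141, -0.001, -0.343]
contact_force: [0.5, -0.8, 0.4]
grip_width: 91.7
finger_force: 0.0
time: 7.5
tool_pos: [458.3, -302.8, 170.2]
tcp_rot: [3.142, 0.0, -0.345]
contact_force: [0.0, -0.0, -0.3]
grip_width: 42.9
finger_force: 0.0
time: 7.83
tool_pos: [458.2, -303.4, 170.1]
tcp_rot: [3.14, 0.0, -0.344]
contact_force: [-1.2, -4.2, -1.7]
grip_width: 23.7
finger_force: 30.0
```

```bash
python3 -m creep '0 -0.001 0.005 0 0 0 0;0 0 0.015 0 0 0 0;0 0 0.02 0 0 0 0;0 0 0.025 0 0 0 0;0 0 0.03 0 0 0 0;0 0 0.03 0 0 0 0;0 0 0.015 0 0 0 0;0 0 0 0 0 0 0'
python3 -m creep '0 0 0 0 0 0 0;0 0 0 0 0 0 0'
python3 - <<'E'
from h import *
p=readout.get_obs(); print(p['tool_pos'],p['tcp_rot'])
n='side';a=viewer.capture('side');b=viewer.capture('scene')
t=np.array(p['tool_pos']);
for n in('side','scene'): print(n,proj(cam(n),[t-[0,0,20],t-[0,0,105],t-[0,0,160]]))
x=cv2.resize(a[200:380,150:350],(400,360));y=cv2.resize(b[70:250,60:260],(400,360))
cv2.imwrite('pics/l.png',np.hstack([x,y])[:,:,::-1])
E
```

```text
time: 8.5
tool_pos: [459.4, -304.2, 314.6]
tcp_rot: [3.139, -0.007, -0.344]
contact_force: [-0.4, 0.4, -0.3]
grip_width: 24.0
finger_force: 30.0
time: 8.67
tool_pos: [457.9, -303.1, 308.7]
tcp_rot: [-3.14, 0.003, -0.344]
contact_force: [-0.7, -0.5, -0.4]
grip_width: 23.6
finger_force: 30.0
[ 457.92491896 -303.14033257  308.73216486] [-3.14031868e+00  2.59258434e-03 -3.44497865e-01]
side [[241.86308872 255.57195953]
 [243.04607057 282.58331254]
 [243.70280141 297.29922848]]
scene [[129.12547532  98.34253805]
 [139.24235179 123.10669698]
 [144.96802532 137.15425395]]
```

View pics/l.png

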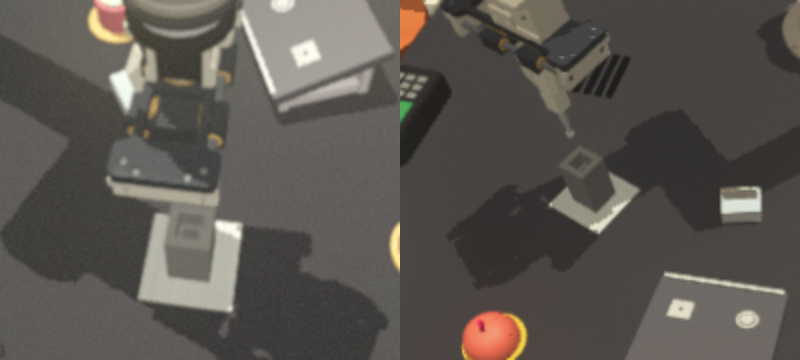

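In the scene tile the tip is at full-picture pixel (145,137), exactly as predicted 160 mm ahead of the TCP. The probe is clear of the dock, so I'll move to above the disc and tilt.

```bash
python3 -m creep '0.0135 0.0292 -0.005 0.0014 -0.035 0 0;0.0135 0.0292 -0.005 0.0014 -0.035 0 0;0.0135 0.0292 -0.005 0.0014 -0.035 0 0;0.0135 0.0292 -0.005 0.0014 -0.035 0 0;0.0135 0.0292 -0.005 0.0014 -0.035 0 0;0.0135 0.0292 -0.005 0.0014 -0.035 0 0;0.0135 0.0292 -0.005 0.0014 -0.035 0 0;0.0135 0.0292 -0.005 0.0014 -0.035 0 0'
python3 -m creep '0.0135 0.0292 -0.005 0 0 0 0;0.0135 0.0292 -0.005 0 0 0 0;0 0 0 0 0 0 0;0 0 0 0 0 0 0'
cat > st.py <<'E'
from h import *
np.set_printoptions(precision=2,suppress=True)
p=readout.get_obs(); t=p['tool_pos']; z=R.from_euler('xyz',p['tcp_rot']).as_matrix()[:,2]
n=np.array([-.2762,-.011,.9611]); spot=np.array([642.5,-9.5,65.])
print('tcp',t,'z',z,'ang',np.degrees(np.arccos(-z@n)),'F.n',p['contact_force']@n,p['contact_force'])
tip=t+160*z; e=tip-spot; print('tip',tip,'h',e@n,'lateral',e-n*(e@n)); print('shift to touch', -e)
E
python3 - <<'E'
from st import *
a=viewer.capture('side');b=viewer.capture('scene')
for m in('side','scene'): print(m,proj(cam(m),[tip,spot]))
cv2.imwrite('pics/m.png',np.hstack([cv2.resize(a[150:270,230:350],(396,396)),cv2.resize(b[150:270,170:290],(396,396))])[:,:,::-1])
E
```

```text
time: 9.43
tool_pos: [566.2, -68.5, 268.6]
tcp_rot: [-3.033, -0.258, -0.359]
contact_force: [0.1, -0.6, -0.9]
grip_width: 24.1
finger_force: 30.0
time: 9.77
tool_pos: [593.0, -10.1, 258.3]
tcp_rot: [-3.035, -0.256, -0.355]
contact_force: [-0.2, -0.1, -0.5]
grip_width: 23.7
finger_force: 30.0
tcp [592.96 -10.09 258.34] z [ 0.27  0.01 -0.96] ang nan F.n -0.36890620420007636 [-0.24 -0.06 -0.45]
tip [636.61  -8.12 104.42] h 39.4967672019773 lateral [5.02 1.82 1.46]
shift to touch [  5.89  -1.38 -39.42]
side [[289.6  190.21]
 [290.79 200.52]]
scene [[233.15 220.35]
 [232.98 229.27]]st.py:5: RuntimeWarning: invalid value encountered in arccos
  print('tcp',t,'z',z,'ang',np.degrees(np.arccos(-z@n)),'F.n',p['contact_force']@n,p['contact_force'])
```

View pics/m.png

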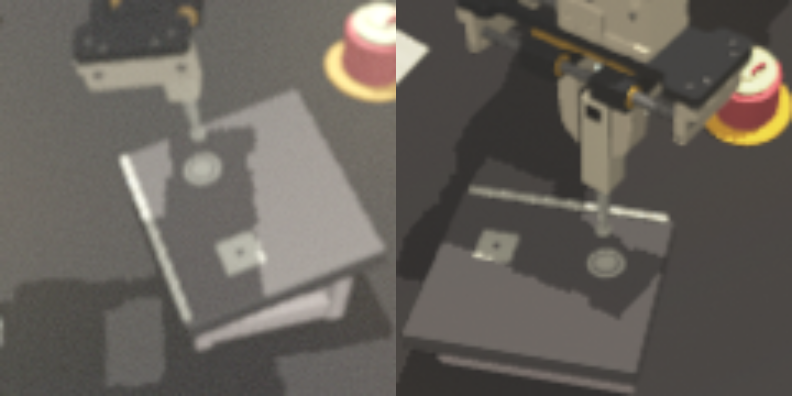

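Tip and disc are both where predicted, with the tip at (289.7,190.6) in the side view and (233,220) in the scene view. I'll approach to about 5 mm off the plate.

```bash
python3 -m creep '0.001 -0.0004 -0.0085 0 0 0 0;0.001 -0.0004 -0.0085 0 0 0 0;0.001 -0.0003 -0.0085 0 0 0 0;0.001 -0.0003 -0.0085 0 0 0 0;0 0 0 0 0 0 0;0 0 0 0 0 0 0'; python3 st.py
python3 -m creep '0.0003 0 -0.001 0 0 0 0;0.0003 0 -0.001 0 0 0 0;0.0003 0 -0.001 0 0 0 0;0.0003 0 -0.001 0 0 0 0;0 0 0 0 0 0 0;0 0 0 0 0 0 0'; python3 st.py
```

```text
time: 10.37
tool_pos: [597.1, -13.4, 225.2]
tcp_rot: [-3.034, -0.257, -0.359]
contact_force: [0.2, 0.3, -1.1]
grip_width: 23.7
finger_force: 30.0
tcp [597.05 -13.42 225.21] z [ 0.27  0.01 -0.96] ang nan F.n -1.0799955171141113 [ 0.24  0.29 -1.05]
tip [640.98 -11.63  71.37] h 6.566871040651817 lateral [ 0.29 -2.06  0.06]
shift to touch [ 1.52  2.13 -6.37]
time: 10.87
tool_pos: [598.6, -13.1, 222.3]
tcp_rot: [-3.034, -0.259, -0.359]
contact_force: [-0.5, 0.4, -0.6]
grip_width: 23.9
finger_force: 30.0
tcp [598.58 -13.11 222.32] z [ 0.28  0.01 -0.96] ang nan F.n -0.4609114434340277 [-0.47  0.44 -0.61]
tip [642.8  -11.35  68.56] h 3.3611868080783305 lateral [ 1.23 -1.81  0.33]
shift to touch [-0.3   1.85 -3.56]st.py:5: RuntimeWarning: invalid value encountered in arccos
  print('tcp',t,'z',z,'ang',np.degrees(np.arccos(-z@n)),'F.n',p['contact_force']@n,p['contact_force'])
st.py:5: RuntimeWarning: invalid value encountered in arccos
  print('tcp',t,'z',z,'ang',np.degrees(np.arccos(-z@n)),'F.n',p['contact_force']@n,p['contact_force'])
```

```bash
python3 -m creep '-0.001 0.0018 -0.0005 0 0 0 0;0.0003 0 -0.001 0 0 0 0;0.0003 0 -0.001 0 0 0 0;0.0003 0 -0.001 0 0 0 0;0 0 0 0 0 0 0;0 0 0 0 0 0 0'; python3 st.py 2>/dev/null
python3 -m creep '0.0003 0 -0.001 0 0 0 0;0.0003 0 -0.001 0 0 0 0;0 0 0 0 0 0 0;0 0 0 0 0 0 0';  python3 st.py 2>/dev/null
python3 -m creep '0.0003 0 -0.001 0 0 0 0;0.0003 0 -0.001 0 0 0 0;0 0 0 0 0 0 0;0 0 0 0 0 0 0';  python3 st.py 2>/dev/null
```

```text
time: 11.37
tool_pos: [598.5, -11.4, 218.6]
tcp_rot: [-3.034, -0.259, -0.359]
contact_force: [-0.2, 0.1, -2.1]
grip_width: 23.6
finger_force: 30.0
tcp [598.47 -11.38 218.6 ] z [ 0.28  0.01 -0.96] ang nan F.n -1.9408573025754532 [-0.25  0.07 -2.09]
tip [642.65  -9.61  64.83] h -0.2024676116612442 lateral [ 0.09 -0.12  0.02]
shift to touch [-0.15  0.11  0.17]
time: 11.7
tool_pos: [599.2, -11.4, 216.9]
tcp_rot: [-3.034, -0.26, -0.359]
contact_force: [-0.5, -0.2, -1.2]
grip_width: 23.9
finger_force: 30.0
tcp [599.17 -11.4  216.86] z [ 0.28  0.01 -0.96] ang nan F.n -0.9855771707684159 [-0.51 -0.2  -1.17]
tip [643.42  -9.66  63.11] h -2.070981038338103 lateral [ 0.35 -0.18  0.1 ]
shift to touch [-0.92  0.16  1.89]
time: 12.03
tool_pos: [599.8, -11.4, 214.8]
tcp_rot: [-3.034, -0.259, -0.359]
contact_force: [-0.9, -0.4, 0.3]
grip_width: 23.8
finger_force: 30.0
tcp [599.77 -11.35 214.77] z [ 0.28  0.01 -0.96] ang nan F.n 0.5148512322264842 [-0.88 -0.39  0.28]
tip [644.01  -9.6   61.02] h -4.242586072933919 lateral [ 0.34 -0.14  0.1 ]
shift to touch [-1.51  0.1   3.98]
```

```bash
python3 -m creep '0.0003 0 -0.001 0 0 0 0;0.0003 0 -0.001 0 0 0 0;0 0 0 0 0 0 0;0 0 0 0 0 0 0';  python3 st.py 2>/dev/null
for i in 1 2 3 4 5; do python3 -m creep '0 0 0 0 0 0 0' | grep contact; done
```

```text
time: 12.37
tool_pos: [600.3, -11.4, 212.7]
tcp_rot: [-3.034, -0.259, -0.359]
contact_force: [-1.1, -0.1, 1.1]
grip_width: 23.8
finger_force: 30.0
tcp [600.34 -11.35 212.75] z [ 0.28  0.01 -0.96] ang nan F.n 1.3660903094205057 [-1.07 -0.1   1.11]
tip [644.57  -9.6   58.99] h -6.3456039672534965 lateral [ 0.32 -0.17  0.09]
shift to touch [-2.07  0.1   6.01]
contact_force: [0.4, 0.1, 1.5]
contact_force: [-1.5, -0.4, 1.0]
contact_force: [-0.8, 0.2, 1.1]
contact_force: [-0.5, 0.3, 1.9]
contact_force: [-0.2, 0.0, 1.5]
```

The estimated push is about 2.7 N at 6 to 7 mm of travel. One check view of the tip and the treadle before handing in.

```bash
python3 - <<'E'
from h import *
a=viewer.capture('side');b=viewer.capture('scene')
cv2.imwrite('pics/f.png',np.hstack([cv2.resize(a[150:270,230:350],(264,264)),cv2.resize(b[150:270,170:290],(264,264)),cv2.resize(b[150:238,320:408],(264,264))])[:,:,::-1])
E
```

```text
(no output)
```

View pics/f.png

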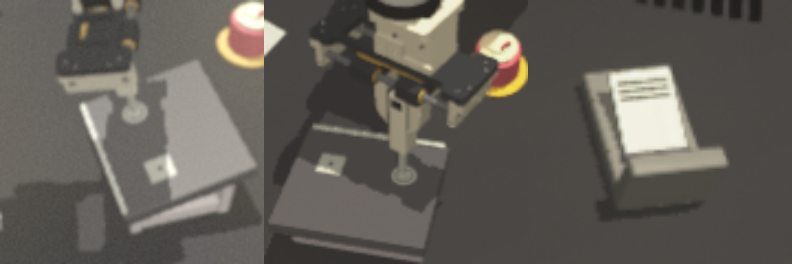

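The tip rests in the disc's centre, at tile pixel (134,112) in the side view and (403,174) in the scene view. The treadle is up, as at the start, so I'm handing in.

```bash
python3 -c "
from plant import order
print(order.close_job())"
```

```text
the job is handed in; nothing more can be done
None
```

I handed the job in at about 13 s of the 53 s limit, with the gripper still holding the probe on the middle of the disc: square to the plate, tip pushed in about 6–7 mm at about 2.7 N (estimated), treadle pressed to its stop earlier and up again; the judge's result was not shown.

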